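# Pack the finishing-machine hubs in their carrying tray

## Robot

A 6-joint arm with a two-finger parallel gripper is mounted at the origin on the work surface. World frame = base frame: x ahead of the robot, y to its left, z up, the work surface at z = 0. Lengths are in m, angles in degrees, forces in N, time in s.
With the tool pointing down it reaches from about 0.35 to 0.875 m from the base axis. Payload 4.2 kg.
Tool frame: the origin (TCP) lies midway between the tips of the shut fingers; the grasp point (between the pads) lies 19 mm behind it; z points along the fingers, y is the line along which they close (so a half turn about z gives the same grasp; the last joint's range is limited). The gripper opens to 87 mm and grips with 3 to 60 N. Pads are 19 mm wide; open, the fingers measure 117 mm over their backs; the gripper's body (75 mm by 190 mm) begins 51 mm behind the grasp point.
Start: joints at [88.213, 22.042, 0.453, 0, -68.411, -14.817], TCP at [0.179, 0.599, 0.223] pointing down, gripper open.
Joint ranges: [-179.83, 179.83], [-69.29, 118.12], [-61.27, 80.66], [-181.25, 117.63], [-171.15, -9.14], [-177.46, 177.46]. Speed limits (degrees/s): [159.86, 159.86, 180, 180, 180, 180].

## Interface

Orientations are given as [roll, pitch, yaw] about the fixed x, y, z axes, in that order (R = Rz(yaw) Ry(pitch) Rx(roll)).
In Python, from workcell import env gives the robot as it stands. The module is installed in compiled form; this text tells all that it offers. Calls block until the motion is done:
- env.goto(position, orientation): joint-space move of the TCP to a pose.
- env.move_straight(position, rotation=None, rate=0.15, force_limit=None): straight line of the TCP; rotation=None keeps the orientation; rate is the mean speed in m/s. With force_limit (N) it stops when the force on the tool has changed by that much, and returns True; else False.
- env.set_joints(angles): joint-space move.
- env.gripper_to(opening, grasp_force=None): opening from 0.0 (shut) to 1.0 (fully open); grasp_force is the grip in N (None keeps the last); returns when the fingers have stopped.
- env.dwell(seconds).
- env.inverse_kinematics(position, orientation): joint angles nearest the present ones, or None.
- env.read_state(): the state.
- env.grab_frame(name): name is "side" or "top" or "wrist"; returns a dict with "image" (400x640x3 uint8, blue, green, red), "fx", "fy", "cx", "cy" (pixels), "position" and "orientation" of the camera in the world. Camera axes: x right, y up, looking along -z (the intrinsics and any distortion apply to the point x, -y, -z); pixel columns grow to the right and rows downward; lengths in m; the calibration is good to about 2 mm. A picture is of the moment at which its call begins. There is no depth.
A pose or a line that the arm cannot do raises env.Unreachable and nothing moves.
- env.close_job(): hands the job in; it is judged then, once.
Trained networks look in a picture, given as the dict that the camera call returned (one of the last four; its "shot" number tells which), for a name from the list of things; names that differ only in an ending like _2 or _b are one class to them, and where a whole thing is asked for, a point or a joint stands for the part that bears it (a point fixed in the world has none). Each returns a list of dicts, best first, with "score" (0 to 1); they miss things now and then, are a little off and sometimes report something else, mostly with a low value. They report only what shows in the picture. A call takes as long as a camera call. They do not tell look-alikes from the thing itself.
- env.search_frame(picture, thing): "xyz" ([x, y, z] in m, in world coordinates, good to about 4 mm: the middle of the surface that is visible of it).
- env.trace(picture, thing): "mask" (400x640 bool, what is visible of it).
The state is a dict: "clock": time; "joint_positions": joint angles; "qvel": joint speeds; "joint_torque": joint torques, N m; "position": TCP position; "tool_rot": TCP orientation; "force": force on the tool from outside, world axes, zero at the start; "wrist_torque": the same for the moment, N m; "opening": opening from 0.0 (shut) to 1.0 (fully open); "finger_force": force on a finger pad.
Only numpy, scipy, OpenCV 4.12 (cv2) and the standard library are available. Lean on these libraries where they do the work, as an engineer would, in place of code of your own. Each camera call takes 0.05 s, during which the arm holds its last target. There are 200 camera calls.

## Task

Free the carrying tray by pulling its spring plunger up and twisting it so that it stays latched open, slide the keeper bar out and lay it lengthwise on the rubber mat. Then pack all the hat-shaped hubs in one row in the tray, alternately crown up and crown down as they already lie, nested tight with each brim tucked over or under its neighbour's and all of them standing flat on the tray floor. Leave the plunger latched open and the other things on the bench where they are.

Things in the scene. Friction and masses are not known exactly. Their poses are not given: they have to be found in the camera images.
- tray: Plywood carrying tray, open on top, fixed. Inside 100 mm (its x, across) by 376 mm (its y, along the row); walls 6 mm thick, tops 28 mm above the bench; floor 6 mm thick. Origin: centre of its underside; +x points away from the robot within 0.12 rad. It holds five hubs only if they lie alternately; a crown-up one cannot be lowered beside a crown-down one already there.
- bracket: Grey bracket behind the middle of the tray's far wall, fixed to it; origin and axes as the tray's. Block x 63 to 123, y -26 to 26 mm, 49.5 mm high, with a tunnel along x for the keeper bar's end. On it two steel collar blocks (x 82 to 118, |y| 6 to 16 mm) up to 62.5 mm, with the slot between them for the plunger's wing. The plunger's axis is at x 100, y 0.
- plunger (a joint): Lift of the sprung index plunger on the bracket, m: 0 = down, its pin through the keeper bar's hole; end stop 0.019. The spring pulls it down with 3 N at 0, about 7 N at 0.013. Above 0.010 the pin is out of the bar; above 0.013 its cross wing clears the slotted collar and it can be twisted.
- twist (a joint): Turn of the plunger's handle about the vertical, rad, positive anticlockwise seen from above: 0 to 1.57, starts at 0 (held by the slot while down). Lifted to 0.016 or more, turned by 0.7 to 1.5 (1.2 is good), then let go, it rests on the collar with plunger at about 0.0125: latched open.
- plunger_grip (a point): Grip point of the plunger's black T handle (44 mm along this point's x, 12 mm thick along its y, 22 mm high), 6 mm below the handle's top; the frame lifts and turns with it. At rest the point is 80 mm above the bench, the handle's underside 64 mm. At twist 0 the handle lies along the tray's x.
- keeper: Steel keeper bar, loose, 200 mm (its x) by 26 (y) by 12 mm thick, 0.3 kg, lying across the tray's middle on the wall tops, underside 28 mm above the bench, far end (+x) in the bracket's tunnel (1.5 to 2 mm play). Origin: centre of its underside. The pin holds it by a hole at x = +85 mm. Unpinned, it slides 60 mm towards the robot (tray -x) out of the tunnel, then lifts.
- mat: Black rubber mat on the bench between robot and tray, 75 mm (its x) by 230 mm (its y), 4 mm thick, fixed. Origin: centre of its underside. The keeper bar is laid here, its length along the mat's length.
- hub_u1: Solid cast-aluminium hat-shaped hub, 48 mm high, 0.3 to 0.5 kg: crown 56 mm dia x 26, round brim 90 mm dia x 8, and on the brim's other face a spigot 52 mm dia x 14. This one lies CROWN UP: spigot 0-14, brim 14-22, crown 22-48 mm above its origin (centre of its underside, z up). Starts on the bench left or right of the tray.
- hub_u2: Solid cast-aluminium hat-shaped hub, 48 mm high, 0.3 to 0.5 kg: crown 56 mm dia x 26, round brim 90 mm dia x 8, and on the brim's other face a spigot 52 mm dia x 14. This one lies CROWN UP: spigot 0-14, brim 14-22, crown 22-48 mm above its origin (centre of its underside, z up). Starts on the bench left or right of the tray.
- hub_d1: Solid cast-aluminium hat-shaped hub, 48 mm high, 0.3 to 0.5 kg: crown 56 mm dia x 26, round brim 90 mm dia x 8, and on the brim's other face a spigot 52 mm dia x 14. This one lies CROWN DOWN: crown 0-26, brim 26-34, spigot 34-48 mm above its origin (centre of its underside, z up). Starts on the bench left or right of the tray. May be absent.
- hub_d2: Solid cast-aluminium hat-shaped hub, 48 mm high, 0.3 to 0.5 kg: crown 56 mm dia x 26, round brim 90 mm dia x 8, and on the brim's other face a spigot 52 mm dia x 14. This one lies CROWN DOWN: crown 0-26, brim 26-34, spigot 34-48 mm above its origin (centre of its underside, z up). Starts on the bench left or right of the tray. May be absent.
- hub_d3: Solid cast-aluminium hat-shaped hub, 48 mm high, 0.3 to 0.5 kg: crown 56 mm dia x 26, round brim 90 mm dia x 8, and on the brim's other face a spigot 52 mm dia x 14. This one lies CROWN DOWN: crown 0-26, brim 26-34, spigot 34-48 mm above its origin (centre of its underside, z up). Starts on the bench left or right of the tray. May be absent.
- polish_tin: Bystander: round dark polish tin, 84 mm diameter, 28 mm high, on the bench right of the tray, near the robot. Origin: centre of its underside.
- hammer: Bystander: hammer lying beyond the tray to the right, about 240 mm long.
- shoe_last: Bystander: wooden shoe last about 250 mm long, 85 mm high, beyond the tray to the left.
Things that resemble listed ones, but are neither listed nor needed, are in the scene too. What is shaped like the hub_d2 but green or pink is not meant.

How it is judged:
By the outcome, as a careful person would: the job done as asked, in the order asked, and still so for the second after the job is handed in, with the robot touching nothing.
Of hub_d1, hub_d2, hub_d3 only 2 to 3 are there at a start; the rules pass over those that are not, and their reading is None.
At some moment in a run one of hub_u1, hub_u2, hub_d1, hub_d2, hub_d3 may be knocked a few centimetres aside while the robot is not near it.
It also fails if it takes over 210 s, if anything falls off the work surface, if the arm or the gripper's body presses on something with over 40 N, if the wrist force passes 120 N, or if a joint passes its speed limit or range.

## Working session

There is one attempt and no reset: what is moved stays moved. The work goes in short steps, each a Python script; the robot and the scene stay as the last script left them, time stands still between calls to the robot, and variables do not carry over. Pictures are saved under pics/ and viewed, at most 14 in all, crops included, and the job is handed in when it is done.

```bash
mkdir -p pics; ls; cat > h.py <<'E'
import numpy as np, cv2
from scipy.spatial.transform import Rotation as R
from workcell import env
def ray(f,u,v):
    d=R.from_euler('xyz',f['orientation'],degrees=True).apply([(u-f['cx'])/f['fx'],-(v-f['cy'])/f['fy'],-1.])
    return np.array(f['position']),d
def onplane(f,u,v,z):
    p,d=ray(f,u,v); return p+d*(z-p[2])/d[2]
def proj(f,X):
    q=R.from_euler('xyz',f['orientation'],degrees=True).inv().apply(np.asarray(X,float)-f['position'])
    return np.array([f['cx']+f['fx']*q[...,0]/-q[...,2], f['cy']-f['fy']*q[...,1]/-q[...,2]]).T
E
python3 - <<'E'
from h import *
s=env.read_state(); print(s['clock'],s['position'],s['tool_rot'],s['opening'])
for n in('top','side'):
    f=env.grab_frame(n); cv2.imwrite(f'pics/{n}0.png',f['image'])
    print(n,[ (k,np.round(f[k],3)) for k in f if k!='image'])
    for t in('tray','bracket','plunger_grip','keeper','mat','hub_u1','hub_d1','polish_tin'):
        print(t,[(np.round(d['xyz'],3).tolist(),round(d['score'],2),proj(f,d['xyz']).round().tolist()) for d in env.search_frame(f,t)])
E
```

```text
pics
0.0 [0.17840986 0.59836647 0.2214706 ] [ 1.79876703e+02 -4.79947463e-03 -1.66155388e+01] 0.9986533105434082
top [('fx', np.float64(520.882)), ('fy', np.float64(520.882)), ('cx', np.float64(313.818)), ('cy', np.float64(205.94)), ('position', array([0.23 , 0.065, 1.63 ])), ('orientation', array([ 8.6960e+00,  1.7000e-02, -9.0553e+01])), ('shot', np.int64(1))]
tray [([0.599, 0.024, 0.009], 0.65, [326.0, 168.0]), ([0.476, -0.329, 0.023], 0.32, [439.0, 205.0])]
bracket [([0.677, 0.029, 0.05], 0.6, [324.0, 141.0])]
plunger_grip [([0.479, -0.332, 0.023], 0.58, [440.0, 204.0]), ([0.688, 0.029, 0.087], 0.46, [324.0, 134.0]), ([0.676, 0.029, 0.053], 0.38, [324.0, 141.0])]
keeper [([0.579, 0.037, 0.039], 0.93, [322.0, 172.0]), ([0.688, 0.023, 0.088], 0.64, [326.0, 134.0])]
mat [([0.441, 0.078, 0.003], 0.55, [309.0, 218.0])]
hub_u1 [([0.478, -0.329, 0.023], 0.88, [439.0, 204.0]), ([0.611, -0.311, 0.019], 0.75, [431.0, 163.0])]
hub_d1 [([0.527, 0.455, 0.035], 0.97, [188.0, 190.0]), ([0.48, 0.31, 0.034], 0.94, [234.0, 205.0]), ([0.238, 0.322, 0.029], 0.93, [230.0, 284.0]), ([0.614, 0.332, 0.0
[... 920 characters left out ...]
220.0])]
mat [([0.438, 0.061, 0.009], 0.95, [287.0, 225.0]), ([0.355, 0.316, 0.033], 0.27, [249.0, 163.0])]
hub_u1 [([0.603, -0.324, 0.027], 0.77, [383.0, 334.0]), ([0.367, -0.335, 0.028], 0.73, [276.0, 355.0]), ([0.477, -0.35, 0.018], 0.56, [329.0, 356.0])]
hub_d1 [([0.234, 0.314, 0.035], 0.92, [209.0, 167.0]), ([0.524, 0.439, 0.034], 0.75, [299.0, 133.0]), ([0.609, 0.319, 0.035], 0.73, [331.0, 153.0]), ([0.347, 0.463, 0.03], 0.63, [243.0, 136.0]), ([0.478, 0.292, 0.029], 0.62, [290.0, 164.0]), ([0.361, 0.317, 0.03], 0.56, [251.0, 163.0]), ([0.316, 0.104, 0.033], 0.56, [240.0, 213.0]), ([0.736, -0.284, 0.02], 0.51, [436.0, 312.0])]
polish_tin [([0.599, -0.002, 0.003], 0.39, [350.0, 235.0])]
```

```bash
python3 - <<'E'
import cv2
a=cv2.imread('pics/top0.png')
cv2.imwrite('pics/top0c.png',cv2.resize(a[90:330,150:470],None,fx=2.5,fy=2.5,interpolation=cv2.INTER_CUBIC))
E
```

```text
(no output)
```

View pics/top0c.png

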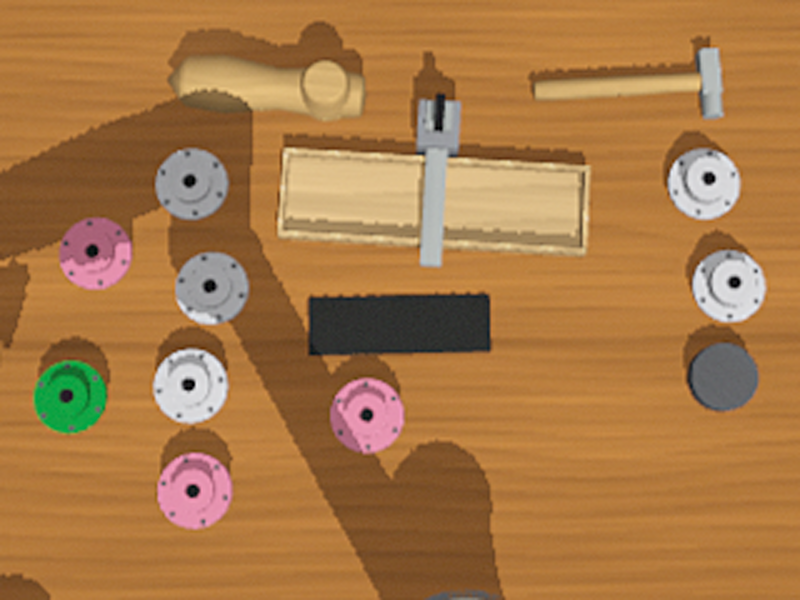

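View pics/side0.png

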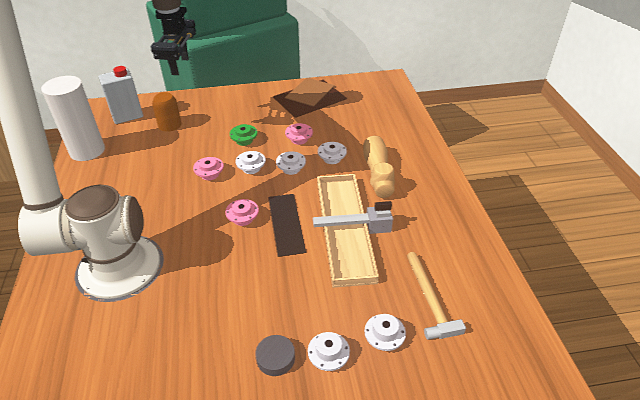

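The top crop (2.5x, offset 150,90) shows the tray at (326,168) px with the keeper across it, the bracket with its black handle at (325,135), and the mat at (310,219).

Possible confusions, with full-frame top pixels:
- **Crown-down candidates:** grey/white at (227,163), (234,205) and (226,244). Two of these look grey only because they are in shadow.
- **Rejected by colour:** pink at (187,191), (228,286) and (297,255), and green at (178,248).
- **Crown-up:** white at (431,163) and (441,204).
- **Polish tin:** (439,240).

I'll check the choice with wrist views.

```bash
python3 - <<'E'
from h import *
ims=[]
def look(p,yaw,things):
    env.goto(p,[180,0,yaw]); f=env.grab_frame('wrist'); ims.append(f['image'])
    print('TCP',p,'cam',np.round(f['position'],3),np.round(f['orientation'],1),round(f['fx'],1),np.round([f['cx'],f['cy']],1))
    np.save(f'pics/w{len(ims)}.npy',f,allow_pickle=True)
    for t in things:
        print(t,[(np.round(d['xyz'],4).tolist(),round(d['score'],2),proj(f,d['xyz']).round().tolist()) for d in env.search_frame(f,t) if d['score']>.4])
look([0.48,0.33,0.30],-90,['hub_d1'])
look([0.53,0.12,0.35],-90,['keeper','plunger_grip','bracket','tray','mat'])
look([0.53,-0.05,0.35],-90,['keeper','plunger_grip','bracket','tray','mat'])
look([0.53,-0.30,0.30],-90,['hub_u1','polish_tin'])
cv2.imwrite('pics/w4.png',cv2.resize(np.vstack([np.hstack(ims[:2]),np.hstack(ims[2:])]),(800,500),interpolation=cv2.INTER_AREA))
s=env.read_state();print(s['clock'],s['joint_positions'])
E
```

```text
TCP [0.48, 0.33, 0.3] cam [0.479 0.254 0.461] [-16.1  -0.  180. ] 332.7 [319.7 197.8]
hub_d1 [([0.3235, 0.148, 0.0345], 0.97, [456.0, 5.0]), ([0.2387, 0.3251, 0.034], 0.93, [506.0, 159.0]), ([0.3613, 0.329, 0.0333], 0.9, [411.0, 162.0]), ([0.6137, 0.3311, 0.0282], 0.84, [217.0, 163.0]), ([0.377, 0.4661, 0.0359], 0.83, [393.0, 259.0]), ([0.4822, 0.3056, 0.0376], 0.77, [317.0, 144.0]), ([0.5251, 0.4445, 0.036], 0.63, [287.0, 245.0])]
TCP [0.53, 0.12, 0.35] cam [0.53  0.044 0.511] [-16.1  -0.  180. ] 332.7 [319.7 197.8]
keeper [([0.579, 0.0306, 0.0423], 0.86, [283.0, 91.0])]
plunger_grip [([0.6894, 0.026, 0.0838], 0.81, [189.0, 86.0]), ([0.7249, 0.175, 0.0632], 0.67, [180.0, 199.0])]
bracket []
tray [([0.6028, 0.0447, 0.0104], 0.68, [269.0, 102.0]), ([0.7249, 0.1778, 0.0622], 0.47, [181.0, 201.0])]
mat [([0.4404, 0.0656, 0.0023], 0.56, [380.0, 117.0])]
TCP [0.53, -0.05, 0.35] cam [ 0.53  -0.127  0.512] [-16.1   0.  179.9] 332.7 [319.7 197.8]
keeper [([0.5786, 0.0306, 0.0427], 0.89, [287.0, 212.0])]
plunger_grip [([0.689, 0.021, 0.0799], 0.76, [204.0, 214.0])]
bracket [([0.6746, 0.0089, 0.0509], 0.64, [220.0, 200.0])]
tray [([0.5986, -0.0155, 0.0102], 0.98, [275.0, 177.0])]
mat [([0.4399, 0.0482, 0.0036], 0.83, [376.0, 215.0])]
TCP [0.53, -0.3, 0.3] cam [ 0.53  -0.376  0.462] [-1.61e+01  1.00e-01  1.80e+02] 332.7 [319.7 197.8]
hub_u1 [([0.6092, -0.3168, 0.0191], 0.9, [261.0, 148.0]), ([0.4789, -0.3385, 0.0163], 0.77, [359.0, 131.0])]
polish_tin [([0.3686, -0.3257, 0.0294], 0.59, [445.0, 142.0]), ([0.4813, -0.3373, 0.0195], 0.5, [357.0, 133.0])]
5.8833 [-1.41549132e+01  1.80592150e+01  5.68658027e+00 -5.65510331e-03
 -7.75446733e+01  1.42867273e+01]
```

View pics/w4.png

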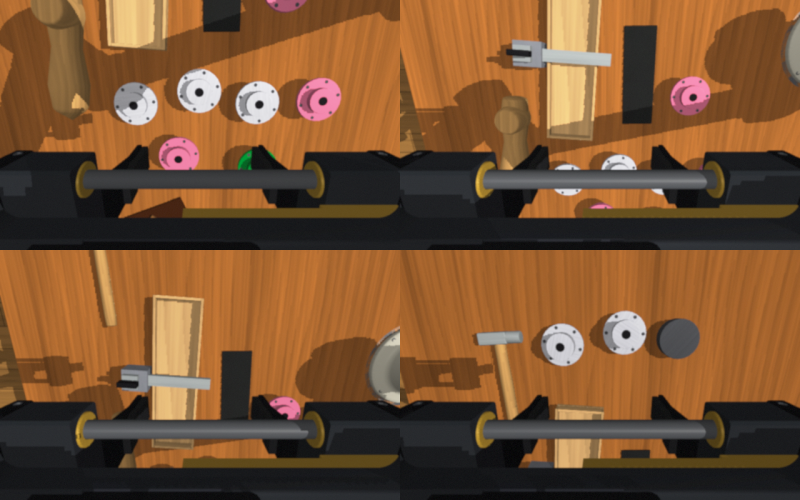

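The wrist views confirm three white crown-down hubs on the left, around (140–260,100) px of the montage, with the pink and green ones apart from them. Two white crown-up hubs and the tin are on the right. Next I'll fit precise poses from the network masks.

```bash
cat >> h.py <<'E'
from scipy.optimize import minimize
def boxpts(p,lx,ly,z0,z1):
    c,s=np.cos(p[2]),np.sin(p[2])
    return np.array([[p[0]+c*a*lx/2-s*b*ly/2,p[1]+s*a*lx/2+c*b*ly/2,z] for a in(-1,1) for b in(-1,1) for z in(z0,z1)])
def fill(pts,k=4):
    m=np.zeros((400*k,640*k),np.uint8)
    cv2.fillConvexPoly(m,cv2.convexHull(((pts+.5)*k-.5).astype(np.float32)).round().astype(np.int32),1); return m
def hullmask(mask):
    n,l,st,_=cv2.connectedComponentsWithStats(cv2.morphologyEx(mask.astype(np.uint8),cv2.MORPH_OPEN,np.ones((3,3))))
    keep=[i for i in range(1,n) if st[i,4]>.25*st[1:,4].max()]
    y,x=np.nonzero(np.isin(l,keep)); return fill(np.c_[x,y].astype(float)),(x.min(),x.max(),y.min(),y.max())
def fitbox(obs,p0,lx,ly,z0,z1):   # obs: [(frame, mask)]
    M=[(f,hullmask(m)[0]) for f,m in obs]
    def cost(q):
        p=np.array(p0)+np.array(q)*[.01,.01,.03]
        return sum((fill(proj(f,boxpts(p,lx,ly,z0,z1)))!=m).sum()/m.sum() for f,m in M)
    r=minimize(cost,[0,0,0],method='Nelder-Mead',options=dict(initial_simplex=[[0,0,0],[1,0,0],[0,1,0],[0,0,1]],xatol=.01,fatol=1e-5))
    return np.array(p0)+r.x*[.01,.01,.03],r.fun/len(M)
def nearest(l,xy,r=.06):
    l=[d for d in l if d['score']>.3 and np.hypot(*(np.array(d['xyz'][:2])-xy))<r]
    return l[0]['xyz'] if l else None
E
python3 - <<'E'
from h import *
O={'tray':[], 'mat':[], 'keeper':[]}
def best(f,t,xy,z):
    u=proj(f,[*xy,z]); c=env.trace(f,t)
    for d in c:
        m=d['mask']; y,x=np.nonzero(m)
        if d['score']>.3 and len(x) and np.hypot(*(np.array([x.mean(),y.mean()])-u))<25: return m,d['score']
    return None,0
fr=[]
def do(f,n):
    im=f['image'].copy()
    for t,xy,z in(('tray',(.599,.02),.02),('mat',(.44,.065),.004),('keeper',(.575,.03),.04)):
        m,s=best(f,t,xy,z)
        if m is None: print(n,t,'none'); continue
        b=hullmask(m)[1]; print(n,t,round(s,2),b,int(m.sum()))
        if b[0]>1 and b[1]<638 and b[2]>1: O[t].append((f,m))
        im[m]=im[m]//2+np.array([0,100,0],np.uint8)
    fr.append(im)
for k,y in enumerate((-.08,-.13)):
    try: env.goto([.53,y,.40],[180,0,-90])
    except env.Unreachable: print('unr'); continue
    do(env.grab_frame('wrist'),'w%d'%k)
env.goto([.45,-.33,.30],[180,0,-90])
do(env.grab_frame('top'),'top'); do(env.grab_frame('side'),'side')
dims={'tray':(.112,.388,0,.028,(.599,.02,0)),'mat':(.075,.23,0,.004,(.44,.065,0))}
for t,(a,b,c,d,p0) in dims.items():
    for sub in [O[t]]+[[o] for o in O[t]]:
        if sub: print(t,len(sub),*[np.round(v,4) for v in fitbox(sub,p0,a,b,c,d)])
cv2.imwrite('pics/masks.png',cv2.resize(np.vstack([np.hstack(fr[:2]),np.hstack(fr[2:4])]),(800,500),interpolation=cv2.INTER_AREA))
print(env.read_state()['clock'])
E
```

```text
w0 tray 0.75 (np.int64(200), np.int64(323), np.int64(96), np.int64(270)) 12632
w0 mat 0.7 (np.int64(350), np.int64(394), np.int64(174), np.int64(270)) 4030
w0 keeper none
w1 tray 0.56 (np.int64(210), np.int64(324), np.int64(128), np.int64(338)) 11168
w1 mat none
w1 keeper 0.89 (np.int64(247), np.int64(333), np.int64(236), np.int64(257)) 1466
top tray 0.77 (np.int64(261), np.int64(385), np.int64(128), np.int64(192)) 4697
top mat 0.7 (np.int64(273), np.int64(345), np.int64(207), np.int64(231)) 1681
top keeper 0.65 (np.int64(318), np.int64(328), np.int64(149), np.int64(195)) 384
side tray 0.59 (np.int64(327), np.int64(391), np.int64(202), np.int64(286)) 2745
side mat 0.96 (np.int64(269), np.int64(297), np.int64(195), np.int64(232)) 680
side keeper none
tray 4 [ 0.603   0.0276 -0.1297] 0.4662
tray 1 [ 0.5938  0.0299 -0.0592] 0.4486
tray 1 [ 0.5953  0.0289 -0.0817] 0.256
tray 1 [ 0.5922  0.0331 -0.069 ] 0.2549
tray 1 [ 0.6487  0.0056 -0.4539] 0.4729
mat 3 [0.4369 0.0774 0.016 ] 0.4978
mat 1 [ 0.4385  0.0756 -0.0087] 0.2604
mat 1 [0.4374 0.0789 0.01  ] 0.0425
mat 1 [0.4339 0.1528 0.0369] 0.9444
8.9
```

View pics/masks.png

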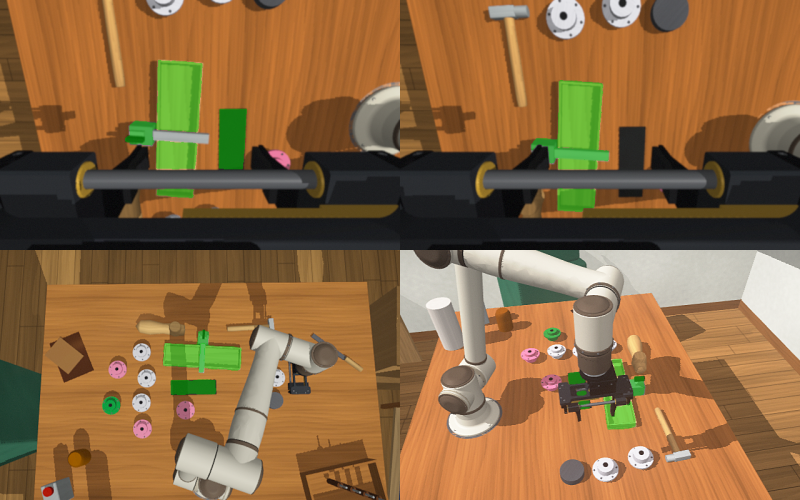

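```bash
cat >> h.py <<'E'
def fitreg(obs,p0,dim):   # obs: (frame, mask, valid)
    k=4; U=lambda a:cv2.resize(a.astype(np.uint8),None,fx=k,fy=k,interpolation=cv2.INTER_LINEAR if 0 else cv2.INTER_NEAREST)
    M=[(f,U(m),U(v)>0) for f,m,v in obs]
    def cost(q):
        p=np.array(p0)+np.array(q)*[.01,.01,.03]
        return sum(((fill(proj(f,boxpts(p,*dim)))!=m)&v).sum()/(m*v).sum() for f,m,v in M)
    r=minimize(cost,[0,0,0],method='Nelder-Mead',options=dict(initial_simplex=[[0,0,0],[1,0,0],[0,1,0],[0,0,1]],xatol=.005,fatol=1e-6))
    return np.array(p0)+r.x*[.01,.01,.03],r.fun/len(M)
E
python3 - <<'E'
from h import *
P0=[.593,.031,-.065]; T=[];Mt=[]
def add(f,rows):
    v=np.zeros((400,640),np.uint8); v[:rows]=1
    c,s=np.cos(P0[2]),np.sin(P0[2])
    mid=[P0[0]+.03*c,P0[1]+.03*s,P0[2]]
    v[fill(proj(f,boxpts(mid,.36,.10,0,.09)),1)>0]=0
    for t,L,cen in(('tray',T,[.593,.031,.02]),('mat',Mt,[.438,.078,.004])):
        u=proj(f,cen); best=None
        for d in env.trace(f,t):
            y,x=np.nonzero(d['mask'])
            if d['score']>.3 and len(x) and np.hypot(x.mean()-u[0],y.mean()-u[1])<30:
                vv=v.copy()
                if t=='mat': vv[:]=0; vv[:rows]=1
                L.append((f,d['mask'],vv)); break
        else: print('no',t)
env.goto([.53,-.08,.40],[180,0,-90]); add(env.grab_frame('wrist'),262)
env.goto([.53,-.17,.36],[180,0,-90]); add(env.grab_frame('wrist'),262)
env.goto([.50,-.10,.40],[180,0,90]); f=env.grab_frame('wrist');cv2.imwrite('pics/w90.png',f['image']); add(f,262)
env.goto([.36,-.40,.30],[180,0,-90]); add(env.grab_frame('top'),400)
for n,L,p,dim in(('tray',T,P0,(.112,.388,0,.028)),('mat',Mt,[.438,.078,0],(.075,.23,0,.004))):
    for sub in [L]+[[o] for o in L]: print(n,len(sub),*[np.round(q,4) for q in fitreg(sub,p,dim)])
print(env.read_state()['clock'])
E
```

```text
no tray
tray 3 [ 0.5915  0.0315 -0.0739] 0.0304
tray 1 [ 0.5916  0.03   -0.0728] 0.014
tray 1 [ 0.5902  0.0319 -0.0657] 0.0202
tray 1 [ 0.5932  0.0343 -0.0687] 0.0354
mat 4 [0.4374 0.0769 0.0106] 0.0361
mat 1 [0.438  0.0769 0.003 ] 0.0421
mat 1 [0.4374 0.0763 0.0109] 0.0224
mat 1 [0.4376 0.0756 0.0011] 0.0214
mat 1 [0.4376 0.079  0.013 ] 0.039
15.725
```

```bash
cat >> h.py <<'E'
TX,TY,TW=.5915,.0315,-.072; TD=np.degrees(TW)
MX,MY,MW=.4375,.077,.008
def tray(x,y): return np.array([TX+np.cos(TW)*x-np.sin(TW)*y, TY+np.sin(TW)*x+np.cos(TW)*y])
def st(m=''):
    s=env.read_state(); print(m,'t%.1f'%s['clock'],np.round(s['position'],4),np.round(s['tool_rot'],1),'F',np.round(s['force'],1),'op %.3f ff %.1f'%(s['opening'],s['finger_force']),'j6 %.0f'%s['joint_positions'][5]); return s
E
python3 - <<'E'
from h import *
p=tray(.100,0); x,y=p; print(p)
env.gripper_to(.6)
env.goto([x,y,.14],[180,0,TD]); st()
f=env.grab_frame('wrist'); print([(np.round(d['xyz'],4),d['score']) for d in env.search_frame(f,'plunger_grip')][:2]); cv2.imwrite('pics/pl.png',f['image'])
print(env.move_straight([x,y,.067],rate=.08,force_limit=15)); st('down')
env.gripper_to(0,40); st('grip')
env.move_straight([x,y,.067+.0172],rate=.03); st('lift')
for a in (23,46,69):
    env.move_straight([x,y,.067+.0172],[180,0,TD+a],rate=.03); st('tw')
env.move_straight([x,y,.067+.0128],rate=.02); st('low')
env.gripper_to(.6); st('rel')
env.move_straight([x,y,.15],rate=.1)
f=env.grab_frame('wrist'); cv2.imwrite('pics/pl2.png',np.hstack([cv2.imread('pics/pl.png'),f['image']])[:,:, :])
cv2.imwrite('pics/pl2s.png',cv2.resize(cv2.imread('pics/pl2.png'),(800,250),interpolation=cv2.INTER_AREA))
print([(np.round(d['xyz'],4),d['score']) for d in env.search_frame(f,'plunger_grip')][:2]); st()
E
```

```text
[0.69124091 0.02430622]
 t18.6 [0.6913 0.0232 0.1407] [-1.8e+02 -1.0e-01 -4.2e+00] F [ 0.2 -0.6  0.2] op 0.600 ff 0.0 j6 70
[(array([0.6953, 0.023 , 0.083 ]), 0.62)]
False
down t19.8 [0.6918 0.0244 0.0677] [-1.8e+02 -1.0e-01 -4.1e+00] F [ 0.1 -0.2 -1.1] op 0.601 ff 0.0 j6 71
grip t20.5 [0.6912 0.0243 0.067 ] [180.    0.   -4.1] F [-0.8  0.1 -0.3] op 0.140 ff 40.0 j6 71
lift t21.3 [0.691  0.0243 0.0836] [-180.     0.    -4.1] F [ 2.6 -0.4 -9.7] op 0.133 ff 40.0 j6 71
tw t21.8 [0.6911 0.0244 0.0839] [-180.     0.    18.8] F [ 3.  -0.2 -8.5] op 0.135 ff 40.0 j6 93
tw t22.4 [0.691  0.0245 0.084 ] [-180.     0.    41.7] F [ 2.4  1.7 -9. ] op 0.135 ff 40.0 j6 116
tw t22.9 [0.6909 0.0246 0.084 ] [-180.     0.    64.7] F [ 1.5  0.7 -8.7] op 0.133 ff 40.0 j6 139
low t23.3 [0.691  0.0245 0.0797] [-180.     0.    64.8] F [ 0.6  2.4 -7.4] op 0.135 ff 40.0 j6 139
rel t24.2 [0.6912 0.0243 0.0797] [-180.     0.    64.9] F [-0.1 -0.7  0.3] op 0.598 ff 0.0 j6 140
[(array([0.6911, 0.0265, 0.0967]), 0.83)]
 t25.2 [0.6906 0.0242 0.1488] [-1.799e+02  1.000e-01  6.490e+01] F [-0.7  0.9  1. ] op 0.602 ff 0.0 j6 140
```

View pics/pl2s.png

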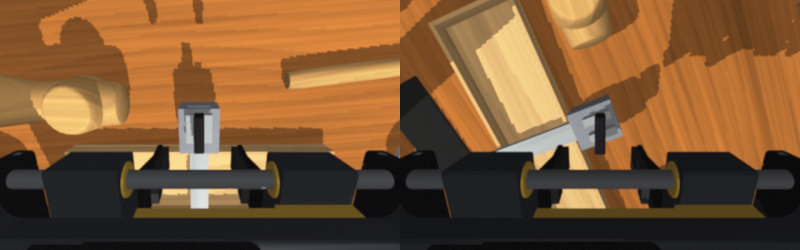

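The right half shows the handle at (600,133) turned relative to the bracket, and the network puts it about 13 mm higher, so it is latched. Next is the keeper.

```bash
python3 - <<'E'
from h import *
x,y=tray(.015,0)
env.goto([x,y,.12],[180,0,TD])
env.move_straight([x,y,.030],rate=.1,force_limit=15); st('down')
env.gripper_to(0,50); st('grip')
q=tray(.015-.068,0)
print(env.move_straight([*q,.030],rate=.06,force_limit=25)); st('slid')
env.move_straight([*q,.14],rate=.12); st('lift')
o=[180,0,-90+np.degrees(MW)]
env.goto([MX,MY,.12],o); st('over')
print(env.move_straight([MX,MY,.012],rate=.1,force_limit=15)); 
print(env.move_straight([MX,MY,.0062],rate=.02,force_limit=6)); st('down')
env.gripper_to(.7); st('rel')
env.move_straight([MX,MY,.15],rate=.15)
env.goto([.48,.33,.30],[180,0,-90])
f=env.grab_frame('wrist')
print([(np.round(d['xyz'],4).tolist(),round(d['score'],2),proj(f,d['xyz']).round().tolist()) for d in env.search_frame(f,'hub_d1')])
g=env.grab_frame('top')
print([(np.round(d['xyz'],4).tolist(),round(d['score'],2)) for d in env.search_frame(g,'keeper')])
print([(np.round(d['xyz'],4).tolist(),round(d['score'],2)) for d in env.search_frame(g,'hub_u1')])
cv2.imwrite('pics/a.png',cv2.resize(g['image'][100:330,150:470],None,fx=2.5,fy=2.5)); st()
E
```

```text
down t27.4 [0.6071 0.0306 0.0307] [-1.8e+02 -1.0e-01 -4.1e+00] F [ 0.5 -0.5 -0.2] op 0.601 ff 0.0 j6 68
grip t28.0 [0.6065 0.0304 0.0302] [180.   -0.   -4.1] F [-0.2  0.   1.9] op 0.290 ff 50.0 j6 68
False
slid t29.2 [0.5384 0.0354 0.0302] [ 1.8e+02  1.0e-01 -4.1e+00] F [-0.8  1.5  4.4] op 0.293 ff 50.0 j6 65
lift t30.3 [0.5377 0.0351 0.1389] [ 1.8e+02  1.0e-01 -4.1e+00] F [-0.2  0.6 -2.9] op 0.291 ff 50.0 j6 65
over t31.8 [0.4377 0.077  0.12  ] [-180.    -0.   -89.5] F [-0.4  0.1 -3.5] op 0.287 ff 50.0 j6 -31
False
False
down t33.5 [0.4375 0.077  0.0062] [-180.     0.   -89.5] F [-0.2  1.2 -2.8] op 0.289 ff 50.0 j6 -31
rel t34.4 [0.4375 0.077  0.0062] [180.   -0.  -89.5] F [-0.4 -0.  -0.6] op 0.695 ff 0.0 j6 -31
[([0.3355, 0.4581, 0.0364], 0.96, [423.0, 255.0]), ([0.5209, 0.4419, 0.0358], 0.92, [290.0, 245.0]), ([0.4817, 0.3037, 0.0365], 0.65, [318.0, 144.0]), ([0.3213, 0.1474, 0.0351], 0.61, [457.0, 6.0]), ([0.24, 0.3218, 0.0319], 0.6, [504.0, 158.0]), ([0.6151, 0.3328, 0.0302], 0.59, [216.0, 166.0])]
[([0.4416, 0.0798, 0.0153], 0.82), ([0.6732, 0.0253, 0.0548], 0.44)]
[([0.4764, -0.3297, 0.0239], 0.85), ([0.6096, -0.3084, 0.0177], 0.65), ([0.367, -0.3202, 0.0274], 0.65), ([0.6912, 0.0268, 0.1011], 0.5), ([0.4814, 0.3087, 0.0334], 0.2)]
 t36.9 [0.4801 0.329  0.2997] [180.   -0.  -90.1] F [ 0.9 -0.7 -0.2] op 0.702 ff 0.0 j6 -50
```

View pics/a.png

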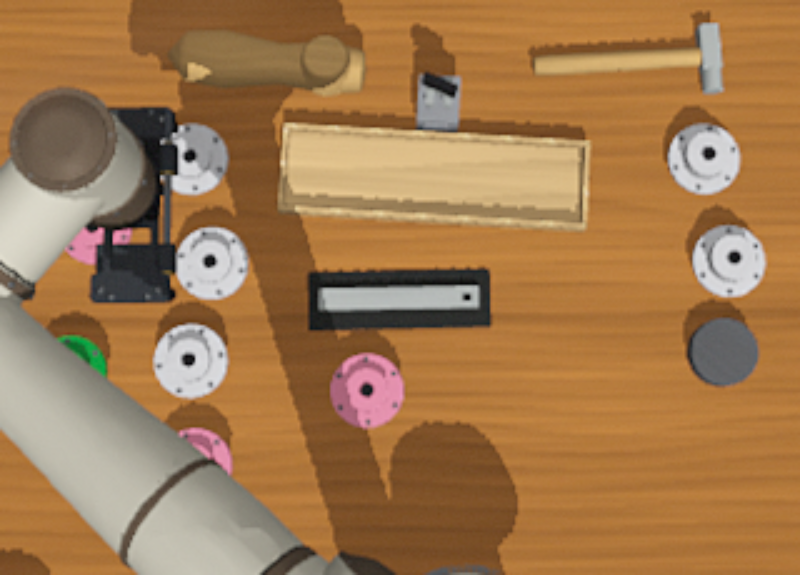

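The picture shows the keeper lying lengthwise on the mat at (400,297), the handle twisted at (440,85), and the tray empty. Now the first crown-up hub.

```bash
cat >> h.py <<'E'
B=-90+TD
def locate(xy,cls):
    env.goto([xy[0],xy[1]+.03,.24],[180,0,B]); f=env.grab_frame('wrist')
    c=nearest(env.search_frame(f,cls),xy,.05)
    if c is None: f=env.grab_frame('wrist'); c=nearest(env.search_frame(f,cls),xy,.05)
    print('located',c,proj(f,c).round() if c is not None else ''); return f,c
def pick(xy,zt,A=TD,Bp=B):
    env.gripper_to(1.0)
    env.goto([*xy,.11],[180,0,A])
    if env.move_straight([*xy,zt],rate=.12,force_limit=12): st('BLOCKED'); return False
    env.gripper_to(0,8); s=st('sqA'); env.gripper_to(1.0)
    env.move_straight([*xy,zt+.001],[180,0,(A+Bp)/2],rate=.06); env.move_straight([*xy,zt],[180,0,Bp],rate=.06)
    env.gripper_to(0,40); s=st('sqB')
    env.move_straight([*xy,zt+.10],rate=.15); s=st('lift'); return s['opening']>.4
def place(ty,zt,up=.12,lim=14):
    p=tray(0,ty); env.goto([*p,up],[180,0,B])
    env.move_straight([*p,zt+.012],rate=.12,force_limit=lim)
    b=env.move_straight([*p,zt],rate=.03,force_limit=lim); st('placed, hit=%s'%b); return b
def release(ty):
    env.gripper_to(1.0); p=tray(0,ty); env.move_straight([*p,.13],rate=.15)
E
python3 - <<'E'
from h import *
f,c=locate((.478,-.335),'hub_u1'); cv2.imwrite('pics/u.png',f['image'])
if pick(c[:2],.026):
    place(-.075,.0325); release(-.075); st('done')
E
```

```text
located [0.4773, -0.3401, 0.0166] [319. 139.]
sqA t42.9 [ 0.4774 -0.3395  0.0263] [-180.     0.    -4.1] F [-0.8  4.8  5.7] op 0.643 ff 8.0 j6 106
sqB t46.3 [ 0.4781 -0.3403  0.0262] [-179.9   -0.   -94.1] F [1.3 0.3 0.1] op 0.633 ff 40.0 j6 16
lift t47.1 [ 0.4761 -0.3394  0.1246] [ 1.798e+02  1.000e-01 -9.420e+01] F [-0.  -0.2 -3.4] op 0.634 ff 40.0 j6 16
placed, hit=False t49.6 [ 0.586  -0.0433  0.0323] [180.   -0.  -94.1] F [ 1.1 -0.2 -2.8] op 0.635 ff 40.0 j6 -16
done t51.2 [ 0.5853 -0.0433  0.1291] [179.9   0.  -94.1] F [-0.1  0.3  0. ] op 0.994 ff 0.0 j6 -16
```

View pics/u.png

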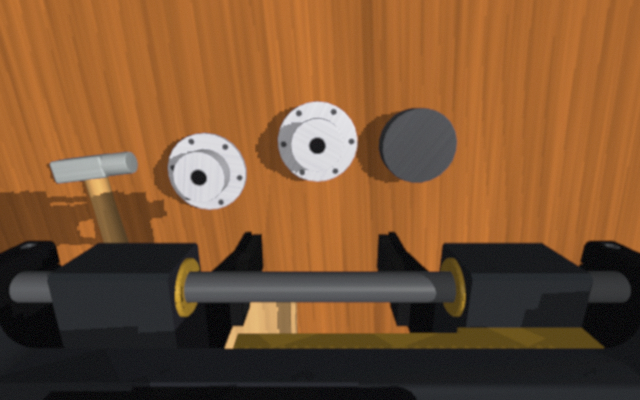

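The crown-up hubs are confirmed at (317,143) and (205,172) px, with the tin at (418,145). The first is placed; now the second.

```bash
python3 - <<'E'
from h import *
f,c=locate((.609,-.317),'hub_u1')
if pick(c[:2],.026):
    place(.075,.0320); release(.075); st('done')
p=tray(0,0)
env.goto([.52,-.12,.40],[180,0,-90]); f=env.grab_frame('wrist'); a=f['image']
print([(np.round(d['xyz'],4).tolist(),round(d['score'],2)) for d in env.search_frame(f,'hub_u1')], tray(0,.075),tray(0,-.075))
g=env.grab_frame('top'); print([(np.round(d['xyz'],4).tolist(),round(d['score'],2)) for d in env.search_frame(g,'hub_d1')])
print([(np.round(d['xyz'],4).tolist(),round(d['score'],2)) for d in env.search_frame(g,'hub_u1')])
cv2.imwrite('pics/b.png',a[60:280,120:440]); st()
E
```

```text
located [0.6112, -0.3153, 0.0209] [315. 145.]
sqA t55.5 [ 0.6115 -0.3146  0.0264] [-180.    -0.    -4.1] F [-0.4  5.2  3.7] op 0.642 ff 8.0 j6 100
sqB t58.9 [ 0.6108 -0.3153  0.026 ] [180.    0.  -94.1] F [-0.9  0.2  1.4] op 0.632 ff 40.0 j6 10
lift t59.7 [ 0.6102 -0.3148  0.1244] [ 1.799e+02  1.000e-01 -9.420e+01] F [-0.  -0.7 -3.4] op 0.637 ff 40.0 j6 10
placed, hit=False t62.6 [0.5967 0.1063 0.0319] [180.   -0.  -94.1] F [ 0.1  0.7 -2.2] op 0.637 ff 40.0 j6 -30
done t64.2 [0.5961 0.1061 0.129 ] [179.9  -0.  -94.1] F [-0.3  0.2 -0.5] op 0.998 ff 0.0 j6 -30
[([0.5952, 0.0783, 0.0271], 0.91), ([0.5867, -0.0468, 0.025], 0.81)] [0.59689534 0.10630568] [ 0.58610466 -0.04330568]
[([0.5275, 0.4526, 0.036], 0.81), ([0.3271, 0.1168, 0.0399], 0.81), ([0.4803, 0.3093, 0.0333], 0.78), ([0.3579, 0.3345, 0.0371], 0.68), ([0.2382, 0.3239, 0.0312], 0.64), ([0.3463, 0.4738, 0.0321], 0.6), ([0.6138, 0.3359, 0.0361], 0.57)]
[([0.5901, -0.0661, 0.0254], 0.64), ([0.5937, 0.1082, 0.0388], 0.55), ([0.4352, 0.1302, 0.016], 0.5), ([0.4263, 0.1386, 0.0029], 0.21)]
 t65.8 [ 0.5202 -0.1195  0.399 ] [179.9  -0.  -89.9] F [0.1 0.  0.2] op 0.999 ff 0.0 j6 -4
```

View pics/b.png

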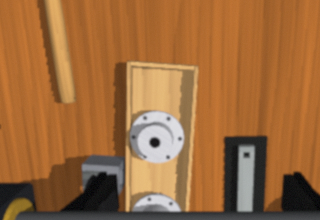

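```bash
cat >> h.py <<'E'
def brim(f,cls,xy,z):
    "brim-circle centre from the mask, rays cut with the plane z (hull fit)"
    for d in env.trace(f,cls):
        y,x=np.nonzero(d['mask'])
        if d['score']<.3 or len(x)<50: continue
        u=proj(f,[*xy,z])
        if np.hypot(x.mean()-u[0],y.mean()-u[1])>25: continue
        h=cv2.convexHull(np.c_[x,y].astype(np.int32))[:,0]
        P=np.array([onplane(f,a,b,z)[:2] for a,b in h],np.float32)
        c,r=cv2.fitEllipse(P)[:2]; return np.array(c),np.array(r)
    return None,None
E
python3 - <<'E'
from h import *
inv=lambda p:R.from_euler('z',-TW).apply([p[0]-TX,p[1]-TY,0])[:2]
env.goto([*tray(0,.05),.30],[180,0,B]); f=env.grab_frame('wrist')
for ty in(-.075,.075): 
    c,r=brim(f,'hub_u1',tray(0,ty),.026); print(ty,c is not None and (inv(c).round(4),r))
env.goto([*tray(0,.17),.30],[180,0,B]); f=env.grab_frame('wrist')
for ty in(-.075,.075):
    c,r=brim(f,'hub_u1',tray(0,ty),.026); print(ty,c is not None and (inv(c).round(4),r))
f,c=locate((.614,.333),'hub_d1'); print(brim(f,'hub_d1',(.614,.333),.033))
cv2.imwrite('pics/d.png',f['image'])
st()
E
```

```text
-0.075 (array([ 0.0046, -0.0746]), array([0.09029528, 0.09047596]))
0.075 (array([0.0003, 0.0745]), array([0.08827187, 0.08963779]))
-0.075 False
0.075 (array([0.0001, 0.0746]), array([0.08868431, 0.08961502]))
located [0.6164, 0.3323, 0.0303] [316. 146.]
(array([0.61396152, 0.33481967]), array([0.08935022, 0.08941121]))
 t68.5 [0.6147 0.3617 0.2415] [-1.799e+02  1.000e-01 -9.420e+01] F [-0.   0.6  0.2] op 0.996 ff 0.0 j6 -48
```

View pics/d.png

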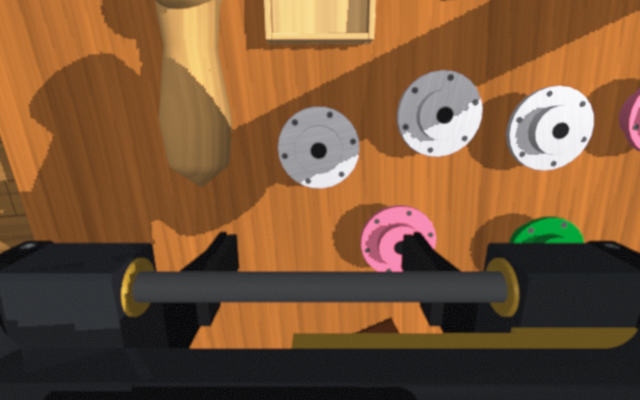

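The wrist view shows the crown-down hub at (318,147), with a thin spigot on a high brim and a plain white body. The pink one is at (400,240) and the green one at (548,240). I'll recentre u(-75), which reads 4.6 mm off across the tray, then place the middle hub.

```bash
python3 - <<'E'
from h import *
p=tray(0,-.075); env.goto([*p,.12],[180,0,B]); print(env.move_straight([*p,.034],rate=.12,force_limit=12))
env.gripper_to(0,15); st('recentre'); env.gripper_to(1.0); env.move_straight([*p,.13],rate=.15)
f=env.grab_frame('wrist')
f,c=locate((.614,.334),'hub_d1'); b,_=brim(f,'hub_d1',c[:2],.033); print(b)
if pick(b if b is not None else c[:2],.0360):
    print('hit',place(0,.0422,lim=8))
E
```

```text
False
recentre t71.5 [ 0.5877 -0.0432  0.0348] [-179.8    0.   -94.1] F [ 3.2 -0.   2. ] op 0.638 ff 15.0 j6 -16
located [0.6161, 0.3338, 0.0307] [316. 147.]
[0.61419708 0.33508271]
sqA t78.0 [0.6145 0.3358 0.0362] [-1.799e+02 -1.000e-01 -4.100e+00] F [-0.6  2.1  0. ] op 0.599 ff 8.0 j6 44
sqB t81.5 [0.6139 0.335  0.036 ] [180.   -0.  -94.1] F [-1.7  0.1  0.7] op 0.586 ff 40.0 j6 -46
lift t82.3 [0.6131 0.3345 0.1341] [ 1.798e+02 -1.000e-01 -9.420e+01] F [-1.  -0.6 -5.6] op 0.584 ff 40.0 j6 -46
placed, hit=False t84.7 [0.5914 0.0314 0.0421] [180.   -0.  -94.1] F [-0.8 -0.3 -4.6] op 0.588 ff 40.0 j6 -23
hit False
```

```bash
cat >> h.py <<'E'
def end(xy,sgn,dist,lim):
    f,c=locate(xy,'hub_d1'); b,r=brim(f,'hub_d1',c[:2],.033); print(b,r)
    if not pick(b if b is not None else c[:2],.036): return
    if place(sgn*.1505,.0420,lim=8): print('HIT'); return
    env.gripper_to(1.0); env.gripper_to(0,25); st('regrip')
    hit=env.move_straight([*tray(0,sgn*(.1505-dist)),env.read_state()['position'][2]],rate=.012,force_limit=lim); s=st('push %s'%hit)
    d=s['position']-np.array([TX,TY,0]); print('tray y',R.from_euler('z',-TW).apply(d)[1])
E
python3 - <<'E'
from h import *
release(0)
end((.481,.306),1,.005,9)
E
```

```text
located [0.4826, 0.3067, 0.035] [316. 148.]
[0.4814662  0.30795842] [0.08815516 0.08926677]
sqA t90.9 [0.4818 0.3086 0.0362] [-179.9   -0.    -4.1] F [-0.5  1.6  0.2] op 0.594 ff 8.0 j6 37
sqB t94.3 [0.4813 0.3079 0.036 ] [180.   -0.  -94.1] F [-1.   0.   1.3] op 0.587 ff 40.0 j6 -53
lift t95.1 [0.4805 0.3072 0.1346] [ 1.799e+02 -1.000e-01 -9.420e+01] F [-0.2  0.6 -4. ] op 0.590 ff 40.0 j6 -53
placed, hit=False t97.1 [0.6022 0.1816 0.0421] [180.   -0.  -94.1] F [-0.7  0.5 -0.7] op 0.583 ff 40.0 j6 -36
regrip t98.7 [0.6022 0.1816 0.042 ] [180.   -0.  -94.1] F [0.2 0.9 0.2] op 0.590 ff 25.0 j6 -36
push False t99.3 [0.6025 0.1772 0.0421] [-1.799e+02  1.000e-01 -9.410e+01] F [ 1.2  4.7 -0.1] op 0.593 ff 25.0 j6 -35
tray y 0.14609108028995457
```

```bash
python3 - <<'E'
from h import *
env.gripper_to(1.0); env.move_straight([*env.read_state()['position'][:2],.13],rate=.15)
end((.36,.333),-1,.0065,16)
E
```

```text
located [0.3562, 0.3286, 0.0372] [321. 143.]
[0.35992095 0.33247468] [0.08864104 0.09015436]
sqA t105.4 [0.3602 0.3332 0.0362] [-179.9   -0.    -4.1] F [-0.7  1.1  0.9] op 0.592 ff 8.0 j6 24
sqB t108.8 [0.3599 0.3324 0.036 ] [180.   -0.  -94.1] F [-0.1 -0.7  0.1] op 0.586 ff 40.0 j6 -66
lift t109.6 [0.3591 0.3315 0.1347] [ 1.799e+02 -1.000e-01 -9.420e+01] F [-0.9 -0.5 -4.8] op 0.583 ff 40.0 j6 -66
placed, hit=False t112.7 [ 0.5805 -0.1186  0.0421] [180.    0.  -94.1] F [-1.   1.6 -1.8] op 0.582 ff 40.0 j6 -8
regrip t114.3 [ 0.5805 -0.1186  0.042 ] [180.   -0.  -94.1] F [-0.3  0.   0.3] op 0.589 ff 25.0 j6 -8
push False t115.0 [ 0.5809 -0.1135  0.0422] [ 1.80e+02 -1.00e-01 -9.41e+01] F [-1.3 -7.6  0.6] op 0.587 ff 25.0 j6 -9
tray y -0.14534720634523185
```

```bash
python3 - <<'E'
from h import *
z=env.read_state()['position'][2]
print(env.move_straight([*tray(0,-.1425),.0421],rate=.01,force_limit=14)); st('push')
env.gripper_to(1.0); env.move_straight([*env.read_state()['position'][:2],.13],rate=.15)
inv=lambda p:R.from_euler('z',-TW).apply([p[0]-TX,p[1]-TY,0])[:2].round(4)
env.goto([.50,-.12,.38],[180,0,-90]); f=env.grab_frame('wrist'); a=f['image'][60:300,100:420]
for ty,c,z in((-.145,'hub_d1',.039),(-.072,'hub_u1',.026),(.001,'hub_d1',.039)):
    b,r=brim(f,c,tray(0,ty),z); print(ty,b is not None and inv(b),r)
env.goto([.36,-.42,.30],[180,0,-90]); g=env.grab_frame('top'); s=env.grab_frame('side')
for ty,c,z in((-.145,'hub_d1',.039),(-.072,'hub_u1',.026),(.001,'hub_d1',.039),(.074,'hub_u1',.026),(.147,'hub_d1',.039)):
    b,r=brim(g,c,tray(0,ty),z); print('top',ty,b is not None and inv(b),r)
A=cv2.resize(g['image'][110:250,170:450],(800,400),interpolation=cv2.INTER_CUBIC)
Bm=cv2.resize(s['image'][160:300,240:440],(280,196)); 
cv2.imwrite('pics/f1.png',A); cv2.imwrite('pics/f2.png',np.hstack([cv2.resize(a,(400,300)),cv2.resize(s['image'][160:310,240:440],(400,300),interpolation=cv2.INTER_CUBIC)])); st()
E
```

```text
False
push t115.3 [ 0.5809 -0.1127  0.0422] [ 1.799e+02 -1.000e-01 -9.410e+01] F [  0.7 -10.1   0.9] op 0.586 ff 25.0 j6 -9
-0.145 [-0.0002 -0.146 ] [0.08724806 0.08803817]
-0.072 [ 0.0018 -0.0731] [0.08776969 0.09079439]
0.001 [-0.0004 -0.0018] [0.08653942 0.09078714]
top -0.145 [-0.0025 -0.1421] [0.08764306 0.09283231]
top -0.072 [ 0.0024 -0.0692] [0.08600274 0.09042111]
top 0.001 [-0.001   0.0033] [0.08843586 0.09183719]
top 0.074 [0.0005 0.0749] [0.08026472 0.09256375]
top 0.147 [0.001  0.1492] [0.08838417 0.09029949]
 t119.8 [ 0.3605 -0.4196  0.3002] [-180.    -0.   -89.9] F [0.7 0.6 0.4] op 0.998 ff 0.0 j6 33
```

View pics/f1.png

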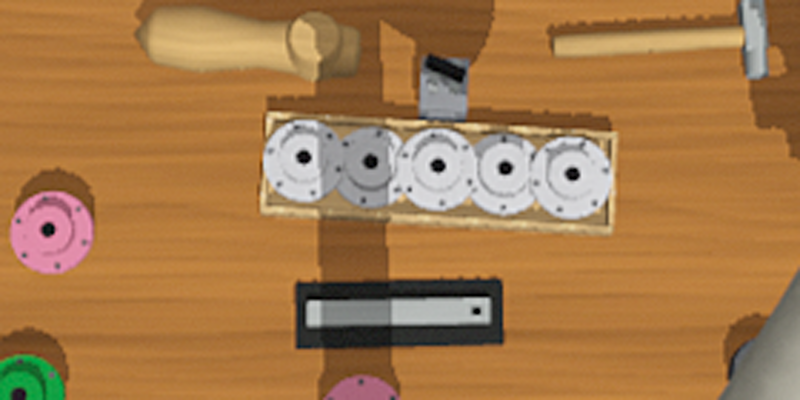

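View pics/f2.png

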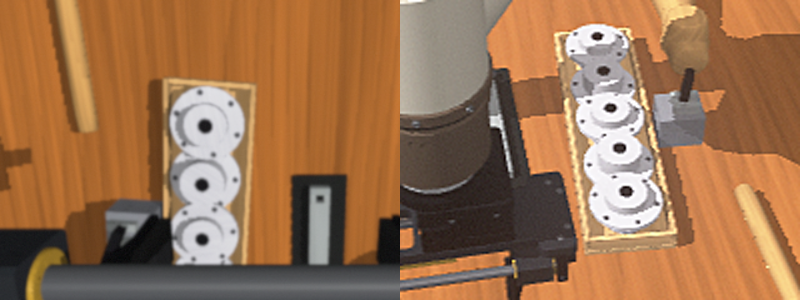

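Row D-U-D-U-D lies flat and nested: spacing is about 73 mm and the total centre-to-centre span is 291 to 292 mm. The keeper is on the mat, the plunger is latched, and the bystanders look undisturbed. Handing in.

```bash
python3 -c "
from workcell import env
print(env.close_job())"
```

```text
the job is handed in; nothing more can be done
None
```

The job is handed in: the plunger is latched open, the keeper bar lies lengthwise on the mat, and all five hubs stand in one row in the tray, alternating and nested tight by the final camera check; no verdict was returned.

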